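# Put the whetstone away through the spring flaps of its dust box

### The job

Put the whetstone away in its dust box: first lay it flat on the box's front board, lengthwise and in line with the spring flaps, and let go of it there. Then take it again at its rear end and push it between the two flaps, fully home against the back of the box, so that both flaps spring shut behind it. Leave the paste jar, the glue tin and the awl where they stand.

Things in the scene. Friction and masses are not known exactly. Their poses are not given: they have to be found in the camera images.
- whetstone: Grey oilstone set in a brown wooden block; loose, about 0.32 kg. The wooden block is 58 wide (own x) x 165 long (own y) x 16 high; the grey stone on top of it is 42 x 140 and makes the whole 30 high. Origin: centre of the underside; z up. Either end may go in first. It can be gripped across its 58 mm width.
- stone_box: Dust box fixed to the table, 445 long x 100 wide: a wooden base board 6 thick, bare at the front (own x -226 to -77), with a grey metal sleeve on its rear part (own x -7 to 217, top 47 over the table). Origin: on the table surface under the middle of the flap gate; own x = the direction of pushing in, own y to the left of it, z up. The flaps stand at own x = 0.
- gate (a point): Middle of the flap gate on top of the base board (6 over the table), axes as the stone_box. The sleeve's roof (underside 44 over the table) has an open slot 50 wide along its middle, from its front edge (own x -7) to own x 93; closed fingers coming from above can follow the stone through it past the flaps.
- guides (a point): Front of the guides, on the board's centre line (own x -77 of the stone_box, 6 over the table). From here to the sleeve stand two low steel guides, 22 high above the board, that narrow from about 85 apart here to 64 apart at own x -52 and on; fingers have no room round the stone's sides there.
- back (a point): Inner back face of the sleeve, on the centre line, on the board (own x 212 of the stone_box). The stone is home when its leading end touches it: stone centre at own x 129, rear end at own x 47. Guides inside keep it in line (68 apart).
- flap_left (a joint): Angle of the left flap (steel leaf 34 wide, 33 high, on an upright pin at the left of the gate): 0 = shut across the gate, up to 1.6 = swung inward (+x of the stone_box), the only way it swings. A weak spring (a few N at the stone) shuts it, which needs the stone's rear end at least 36 mm past the gate and no finger in the way.
- flap_right (a joint): The same for the right flap, the mirror image of the left.
- paste_jar: Bystander: white plastic jar with screw lid, 69 dia x 73 high. Origin: centre of the underside.
- glue_tin: Bystander: round tin with press lid, 89 dia x 76 high. Origin: centre of the underside.
- awl: Bystander: awl with brown handle, 154 long (own y), 31 thick, lying on the table. Origin: under its middle.
Not all that is in view belongs to the job. There is more than one size of the whetstone; the one meant has the size given above.

How it is judged:
By the outcome, as a careful person would: the job done as asked, in the order asked, and still so for the second after the job is handed in, with the robot touching nothing.
It also fails if it takes over 58 s, if anything falls off the work surface, if the arm or the gripper's body presses on something with over 40 N, if the wrist force passes 120 N, or if a joint passes its speed limit or range.

### The arm

A 6-joint arm with a two-finger parallel gripper is mounted at the origin on a cart in front of the work surface, level with it; the furniture and walls round the work are solid. World frame = base frame: x ahead of the robot, y to its left, z up, the work surface at z = 0. Lengths are in m, angles in rad, forces in N, time in s.
With the tool pointing down it reaches from about 0.4 to 0.825 m from the base axis. Payload 7 kg.
Tool frame: the origin (TCP) lies midway between the tips of the shut fingers; the grasp point (between the pads) lies arm.hold_point_z behind it (arm.hold_point_z is the distance from the TCP to the grasp point, in m); z points along the fingers, y is the line along which they close (so a half turn about z gives the same grasp; the last joint's range is limited). The gripper opens to 88 mm and grips with 3 to 60 N. Pads are 19 mm wide; open, the fingers measure 130 mm over their backs; the gripper's body (78 mm by 193 mm) begins 47 mm behind the grasp point.
Start: joints at [-0.959, 0.359, 0.012, 0, -1.224, -0.288], TCP at [0.215, -0.64, 0.227] pointing down, gripper open.
Joint ranges: [-3.07, 3.07], [-1.43, 2.12], [-1.02, 1.25], [-3.03, 1.67], [-3.05, -0], [-3.03, 3.03]. Speed limits (rad/s): [2.39, 2.39, 3.01, 3.14, 3.14, 3.14].

### API

Orientations are given as [roll, pitch, yaw] about the fixed x, y, z axes, in that order (R = Rz(yaw) Ry(pitch) Rx(roll)).
In Python, from station import arm gives the robot as it stands.
- The arm moves only by the shell command python3 -m crank 'ROWS' [OPENING] [FORCE]. ROWS is JSON, a list that holds one entry, the list of rows, each a list of 4 numbers: the shift along the tool's x, y, z in units of 25 mm (1.0 is 25 mm), then the turn about the tool's z in units of 5 degrees (1.0 is 5 degrees). A call has 1 to 12 rows; each row is the pose to reach, as a shift and turn from the pose commanded when the call began, along the tool's axes at that moment; what a row does not reach only later rows make up. A row lasts 1/8 s, in which the tool goes at most 62.5 mm and 10.7 degrees, less where a joint would pass 70% of its speed; a pose out of reach is approached as far as the arm can. A call with a gripper value outside its range is refused whole. OPENING is the closure, from 0 (fully open) to 1 (shut), set as the call begins (- or left out, the last holds). The fingers move at their own pace and stop on an object; FORCE is the grip in N (left out, the last holds). Time passes only in rows, so rows that repeat a pose let the fingers close. It gives the time, the measured TCP pose, the force, the opening and the grip force at its end, in the units of the state.
- arm.get_state(): the state, without advancing time (a new reading comes with each control period).
- arm.grab_frame(name): name is "scene" or "top" or "wrist"; returns (picture, depth): 384x512x3 uint8, red, green, blue; 384x512 float32, m along the optical axis (not along the pixel's ray), 0 where there is no reading.
- arm.get_calibration(name): a dict with "mtx" (3x3 intrinsics, pixels), "R" (3x3) and "t" (3): a world point X has camera coordinates R X + t; the wrist camera has in their place "mount" (4x4, takes a point from camera to tool coordinates, whose origin is the TCP and whose axes are the flange's). Camera axes: x right, y down, z forward; pixel columns grow to the right and rows downward; lengths in m; the calibration is good to about 2 mm. A picture is of the moment at which its call begins: read the wrist's pose just before it. get_calibration takes no time and is no camera call.
- arm.job_done(): hands the job in; it is judged then, once.
Trained networks look in the newest picture that a camera, given by its name, has taken for a name from the list of things; names that differ only in an ending like _2 or _b are one class to them, and where a whole thing is asked for, a point or a joint stands for the part that bears it (a point fixed in the world has none). Each returns a list of dicts, best first, with "score" (0 to 1); they miss things now and then, are a little off and sometimes report something else, mostly with a low value. They report only what shows in the picture. A call takes as long as a camera call. They do not tell look-alikes from the thing itself.
- arm.recognise(thing, camera): "extent" ([left, top, width, height] in pixels, round what is visible of it).
- arm.trace(thing, camera): "mask" (384x512 bool, what is visible of it) and "extent" ([left, top, width, height] in pixels, round what is visible of it).
The state is a dict: "t": time; "q": joint angles; "qd": joint speeds; "joint_efforts": joint torques, N m; "eef_pos": TCP position; "ee_rot": TCP orientation; "force": force on the tool from outside, world axes, zero at the start; "moment": the same for the moment, N m; "width": finger opening in m; "gripper_force": force on a finger pad.
Only numpy, scipy, OpenCV 4.12 (cv2) and the standard library are available. Lean on these libraries where they do the work, as an engineer would, in place of code of your own. Each camera call takes 0.05 s, during which the arm holds its last target. There are 200 camera calls.

## Working session

There is one attempt and no reset: what is moved stays moved. The work goes in short steps, Python scripts to look and compute and a shell command to move; the robot and the scene stay as the last step left them, time stands still between calls to the robot, and variables do not carry over. Pictures are saved under pics/ and viewed, at most 10 in all, crops included, and the job is handed in when it is done.

```bash
ls; mkdir -p pics; cat > h.py <<'E'
import numpy as np, cv2
from station import arm
from scipy.spatial.transform import Rotation as Ro
def pts(cam, depth, mask, st=None):
    """world points of masked pixels"""
    c=arm.get_calibration(cam); K=np.array(c["mtx"])
    v,u=np.nonzero(mask&(depth>0)); z=depth[v,u]
    P=np.c_[(u-K[0,2])/K[0,0]*z,(v-K[1,2])/K[1,1]*z,z]
    if "mount" in c:
        M=np.array(c["mount"]); P=P@M[:3,:3].T+M[:3,3]
        return P@Ro.from_euler('xyz',st["ee_rot"]).as_matrix().T+np.array(st["eef_pos"])
    return (P-np.array(c["t"]))@np.array(c["R"])
def save(n,im): cv2.imwrite(f'pics/{n}.png',im[:,:,::-1])
E
python3 - <<'E'
from h import *
s=arm.get_state(); print(s, arm.hold_point_z)
ims=[]
for cam in("scene","top"):
    im,d=arm.grab_frame(cam); im=im.copy()
    full=pts(cam,d,d>0)
    for th in("whetstone","stone_box","paste_jar","glue_tin","awl"):
        for r in arm.trace(th,cam)[:3]:
            m=r["mask"]; P=pts(cam,d,m)
            if len(P)<10: continue
            hz=np.percentile(P[:,2],95); T=P[P[:,2]>hz-.006]
            rc=cv2.minAreaRect((P[:,:2]*1000).astype(np.float32))
            print(cam,th,round(r["score"],2),r["extent"],'ctr',P.mean(0).round(3),'z5/95',np.percentile(P[:,2],[5,95]).round(3),'rect',np.round(rc[0]),np.round(rc[1]),round(rc[2],1))
    ims.append(im)
save('a_scene',ims[0]); save('a_top',ims[1])
E
```

```text
pics
{'t': 0.0, 'q': array([-9.58926915e-01,  3.59383643e-01,  1.10683826e-02, -3.49770987e-04,
       -1.22404436e+00, -2.88077646e-01]), 'qd': array([ 8.33589621e-05, -1.67618886e-04, -1.79433662e-03,  2.04016631e-04,
       -2.79485203e-04, -9.71745180e-04]), 'joint_efforts': array([ 1.39874439e-03, -5.82722354e+01,  2.93060035e+01,  6.99756235e+00,
        7.08594176e-03, -2.12913192e-04]), 'eef_pos': array([ 0.21457851, -0.63949373,  0.22562896]), 'ee_rot': array([ 3.14000036e+00, -1.28932520e-04, -2.81791991e+00]), 'force': array([-0.13431283, -0.79780214,  0.00556073]), 'moment': array([-0.00332279,  0.00396833,  0.01642246]), 'gripper_force': 0.0, 'width': 0.0875265963100609} 0.0188
scene whetstone 0.84 [351.0, 224.2, 26.3, 37.8] ctr [ 0.442 -0.365  0.022] z5/95 [0.006 0.03 ] rect [ 483. -356.] [214.  61.] 9.5
scene whetstone 0.83 [268.6, 237.0, 46.6, 18.5] ctr [ 0.346 -0.194  0.015] z5/95 [0.004 0.022] rect [ 350. -194.] [ 64. 115.] 20.5
scene stone_box 0.7 [205.0, 157.5, 93.0, 67.9] ctr [0.585 0.078 0.019] z5/95 [0.003 0.047] rect [616.  72.] [453. 154.] 60.9
scene paste_ja
[... 419 characters left out ...]
] ctr [ 0.36  -0.192  0.016] z5/95 [0.006 0.024] rect [ 358. -194.] [ 46. 118.] 40.8
top stone_box 0.77 [163.7, 131.3, 150.4, 100.9] ctr [0.595 0.082 0.02 ] z5/95 [0.002 0.049] rect [596.  82.] [443. 101.] 61.0
top paste_jar 0.58 [304.4, 115.5, 22.7, 26.7] ctr [ 0.729 -0.131  0.067] z5/95 [0.024 0.076] rect [ 732. -133.] [64. 68.] 43.5
top glue_tin 0.96 [342.9, 129.1, 39.4, 35.8] ctr [ 0.686 -0.266  0.068] z5/95 [0.029 0.077] rect [ 688. -270.] [85. 89.] 43.2
top awl 0.6 [205.3, 252.8, 39.9, 16.5] ctr [0.368 0.129 0.024] z5/95 [0.012 0.032] rect [367. 126.] [117.  30.] 75.6
top awl 0.38 [160.1, 131.3, 150.9, 102.8] ctr [0.595 0.084 0.02 ] z5/95 [0.001 0.049] rect [599.  89.] [459. 104.] 61.2
```

View pics/a_top.png

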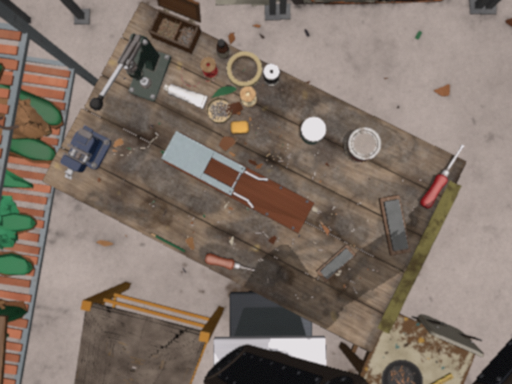

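View pics/a_scene.png

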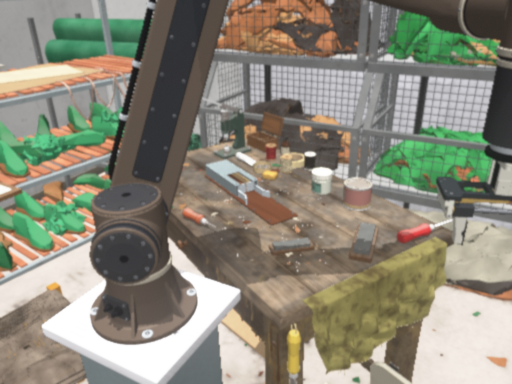

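The top view shows the target stone at px (394,223), the larger one at about 165x60 mm. The smaller look-alike is at (336,262). The box's front board is at (275,200), the gate at (237,182) and the sleeve at (200,160). The jar is at (313,130) and the tin at (364,144). The scene view agrees. I'll move above the stone now.

```bash
python3 -m crank '[[[-2.2,1.2,0,0.3],[-4.4,2.4,0,0.6],[-6.6,3.6,0,1],[-8.8,4.8,0,1.3],[-11,6.1,0,1.6],[-13,7.3,0,1.9],[-13,7.3,0,1.9],[-13,7.3,0,1.9]]]' 0
cat >> h.py <<'E'
def rect(P,lo,hi):
    Q=P[(P[:,2]>lo)&(P[:,2]<hi)]
    r=cv2.minAreaRect((Q[:,:2]*1000).astype(np.float32)); return [np.round(r[0],1),np.round(r[1],1),round(r[2],1),len(Q),np.median(Q[:,2]).round(4)]
def rel(target,yawdeg,s=None):
    """shift in tool units and turn units from present pose to target xyz,yaw"""
    s=s or arm.get_state(); R=Ro.from_euler('xyz',s["ee_rot"]).as_matrix()
    d=R.T@(np.array(target)-s["eef_pos"])/.025
    t=-((yawdeg-np.degrees(s["ee_rot"][2])+180)%360-180)/5
    return d.round(2),round(t,2)
E
python3 - <<'E'
from h import *
s=arm.get_state(); print(s["t"],s["eef_pos"],np.degrees(s["ee_rot"]),s["q"])
print(np.array(arm.get_calibration("wrist")["mount"]).round(3))
im,d=arm.grab_frame("wrist"); save('b_wrist',im)
for r in arm.trace("whetstone","wrist")[:2]:
    P=pts("wrist",d,r["mask"],s); print(r["score"],r["extent"])
    print(rect(P,.005,.05),rect(P,.024,.05),rect(P,.008,.021))
# box from top with the depth
im,d=arm.grab_frame("top"); r=arm.trace("stone_box","top")[0]
P=pts("top",d,r["mask"]); print(rect(P,.0,.08),rect(P,.038,.06),rect(P,.002,.012)); print(rect(pts("top",d,d>0)[lambda:0] if 0 else P,.02,.034))
E
```

```text
t: 1.6
eef_pos: [0.4649, -0.3633, 0.2266]
ee_rot: [-3.142, -0.0, -2.982]
force: [-0.6, 0.7, -0.4]
width: 0.0878
gripper_force: 0.0
1.6 [ 0.46487784 -0.36327972  0.22663944] [-1.79995564e+02 -3.89624540e-03 -1.70875334e+02] [-3.32150971e-01  2.19898361e-01 -1.81783056e-01  1.09032376e-04
 -1.16913833e+00 -1.07943252e+00]
[[ 0.001 -0.958 -0.288  0.078]
 [ 1.     0.001  0.     0.   ]
 [ 0.    -0.288  0.958 -0.158]
 [ 0.     0.     0.     1.   ]]
0.75 [228.1, 93.9, 51.9, 137.8]
[array([ 465.8, -362.2]), array([163.8,  58.2]), 9.0, 6478, np.float64(0.0286)] [array([ 466.3, -362.1]), array([139.5,  41.9]), 9.0, 4299, np.float64(0.0293)] [array([ 465.8, -362.2]), array([163.8,  58.2]), 9.0, 2179, np.float64(0.0158)]
0.72 [359.5, 57.6, 107.0, 81.5]
[array([ 360.4, -194.6]), array([ 41.4, 117.2]), 40.6, 3899, np.float64(0.0201)] [array([0., 0.]), array([0., 0.]), 0.0, 0, np.float64(nan)] [array([ 360.5, -194.5]), array([ 41.3, 117.2]), 40.5, 2762, np.float64(0.0191)]
[array([595.4,  82.8]), array([443.9, 100.5]), 61.1, 5214, np.float64(0.0079)] [array([648.6, 178.4]), array([225.2,  88. ]), 61.1, 1827, np.float64(0.0466)] [array([594.8,  81.9]), array([441.1, 100.4]), 61.1, 3009, np.float64(0.0059)]
[array([620.1, 125. ]), array([244.2,  91.5]), 60.7, 101, np.float64(0.0271)]
  return _methods._mean(a, axis=axis, dtype=dtype,
  ret = ret.dtype.type(ret / rcount)
```

View pics/b_wrist.png

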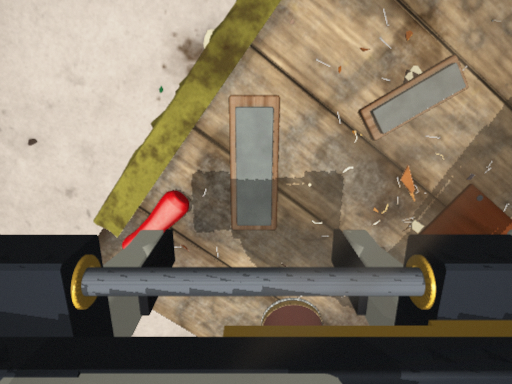

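The wrist view shows the stone at px (254,162), in line with the tool. It measures 164x58 mm with its top at 0.03, as it should. The screwdriver tip at (178,200) is clear of the fingers. Descend and grip.

```bash
python3 -m crank '[[[-0.04,0.04,2.5,0],[-0.04,0.04,5,0],[-0.04,0.04,7,0],[-0.04,0.04,8.3,0],[-0.04,0.04,8.8,0],[-0.04,0.04,8.85,0],[-0.04,0.04,8.85,0]]]' 0 30
python3 -m crank '[[[0,0,0,0],[0,0,0,0],[0,0,0,0],[0,0,0,0],[0,0,0,0],[0,0,0,0]]]' 1 35
```

```text
t: 2.68
eef_pos: [0.4664, -0.363, 0.0067]
ee_rot: [-3.14, 0.002, -2.984]
force: [0.5, -0.9, -0.3]
width: 0.088
gripper_force: 0.0
t: 3.42
eef_pos: [0.4657, -0.3623, 0.0056]
ee_rot: [-3.142, 0.0, -2.983]
force: [-0.6, 2.6, 5.1]
width: 0.0578
gripper_force: 35.0
```

```bash
python3 -m crank '[[[0,0,-1,0],[0,0,-2.6,0],[0,0,-4.2,0],[-0.5,1.5,-4.6,-1.3],[-1.1,3.1,-4.6,-2.7],[-1.7,4.8,-4.6,-4.1],[-2.3,6.5,-4.6,-5.6],[-2.9,8.2,-4.6,-7],[-3.5,9.8,-4.6,-8.4],[-4,11.2,-4.6,-9.6],[-4.35,12.16,-4.6,-10.4],[-4.35,12.16,-4.6,-10.4]]]'
python3 -m crank '[[[0,0,0,0],[0,0,0,0]]]'
python3 - <<'E'
from h import *
u=np.array([np.cos(np.radians(61.1)),np.sin(np.radians(61.1))])
xy=np.array([.5976,.0864])-.150*u
print(rel([*xy,.012],-118.9))
s=arm.get_state()
im,d=arm.grab_frame("wrist"); save('c_wrist',im)
im,d=arm.grab_frame("top"); save('c_top',cv2.resize(im[90:300,120:400],None,fx=2.8,fy=2.8))
E
```

```text
t: 4.92
eef_pos: [0.525, -0.0436, 0.1196]
ee_rot: [3.141, -0.0, -2.074]
force: [0.3, -0.1, -3.6]
width: 0.0576
gripper_force: 35.0
t: 5.18
eef_pos: [0.5247, -0.0458, 0.12]
ee_rot: [3.141, -0.0, -2.078]
force: [-0.1, -0.3, -2.5]
width: 0.0575
gripper_force: 35.0
(array([-0.04,  0.  ,  4.32]), np.float64(-0.03))
```

View pics/c_wrist.png

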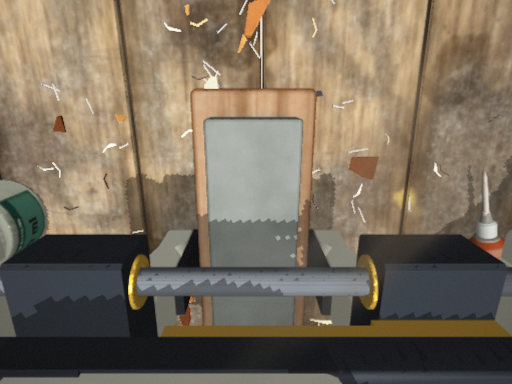

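The wrist view shows the stone square in the fingers, centred at px column 254. The jar is well off to the left at (15,220). I'll set the stone down on the board.

```bash
python3 -m crank '[[[0,0,1.6,0],[0,0,3,0],[0,0,3.8,0],[0,0,4.15,0],[0,0,4.25,0],[0,0,4.3,0],[0,0,4.32,0],[0,0,4.32,0]]]'
python3 -m crank '[[[0,0,0,0],[0,0,0,0],[0,0,0,0],[0,0,0,0],[0,0,0,0]]]' 0
python3 -m crank '[[[0,0,-1.5,0],[0,0,-3.5,0],[0,0,-5,0],[0,0,-5,0]]]'
python3 - <<'E'
from h import *
o=np.array([597.6,86.4]); a=np.radians(61.1); u=np.array([np.cos(a),np.sin(a)]); n=np.array([-u[1],u[0]])
def own(c): c=np.array(c)-o; return (c@u).round(1),(c@n).round(1)
s=arm.get_state()
im,d=arm.grab_frame("wrist"); save('d_wrist',im)
for r in arm.trace("whetstone","wrist")[:2]:
    R=rect(pts("wrist",d,r["mask"],s),.008,.06); print(r["score"],R,own(R[0]))
im,d=arm.grab_frame("top"); save('d_top',cv2.resize(im[100:290,120:390],None,fx=2.8,fy=2.8))
for r in arm.trace("whetstone","top")[:2]:
    R=rect(pts("top",d,r["mask"]),.015,.06); print(r["score"],R,own(R[0]))
E
```

```text
t: 6.28
eef_pos: [0.5255, -0.0449, 0.0128]
ee_rot: [-3.141, 0.001, -2.076]
force: [-0.2, 0.3, -3.0]
width: 0.0575
gripper_force: 35.0
t: 6.9
eef_pos: [0.5252, -0.045, 0.0123]
ee_rot: [-3.142, 0.0, -2.076]
force: [0.2, 0.2, -0.1]
width: 0.0876
gripper_force: 0.0
t: 7.4
eef_pos: [0.5272, -0.0447, 0.1406]
ee_rot: [-3.137, 0.004, -2.076]
force: [0.4, -0.5, 0.0]
width: 0.0879
gripper_force: 0.0
0.92 [array([525.9, -44.7]), array([164.3,  58.1]), 61.0, 10907, np.float64(0.0347)] (np.float64(-149.4), np.float64(-0.6))
0.91 [array([ 359.4, -192.7]), array([ 37.4, 109.9]), 42.3, 397, np.float64(0.0206)] (np.float64(-359.5), np.float64(73.7))
0.7 [array([635.3, 154.3]), array([277.7,  88. ]), 61.1, 1853, np.float64(0.0465)] (np.float64(77.7), np.float64(-0.2))
```

View pics/d_top.png

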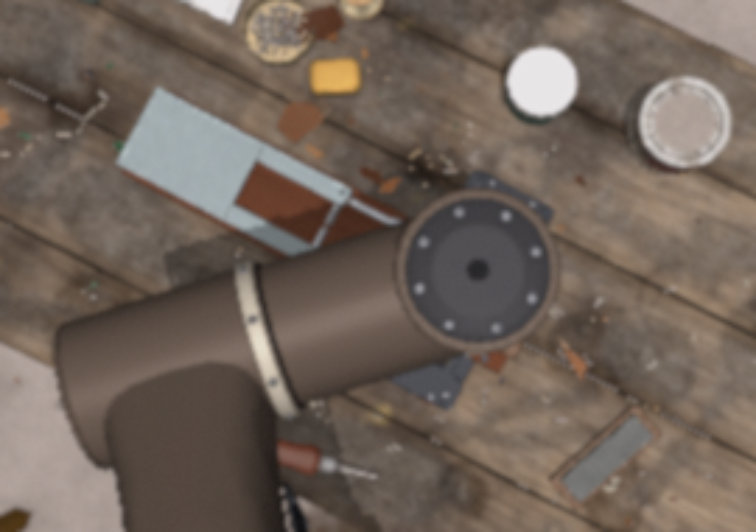

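The top view shows the sleeve, slot and gate at px (240–340,190) clear, and the stone under the wrist. It lies flat on the board at own (-149,-0.6), 61.0°, with its top at 0.035. Now I'll take it at the rear end.

```bash
python3 -m crank '[[[0,0,0,0]]]'; python3 - <<'E'
from h import *
a=np.radians(61.1); u=np.array([np.cos(a),np.sin(a)])
print(rel([*(np.array([.5976,.0864])-.220*u),.012],-118.9))
E
```

```text
t: 7.72
eef_pos: [0.5246, -0.0452, 0.1362]
ee_rot: [3.14, -0.001, -2.076]
force: [-1.2, 0.2, 0.2]
width: 0.0874
gripper_force: 0.0
(array([ 2.77, -0.03,  4.97]), np.float64(-0.01))
```

```bash
python3 -m crank '[[[1.4,0,0,0],[2.77,-0.02,0,0],[2.77,-0.02,2,0],[2.77,-0.02,3.8,0],[2.77,-0.02,4.7,0],[2.77,-0.02,4.97,0],[2.77,-0.02,4.97,0]]]'
python3 -m crank '[[[0,0,0,0],[0,0,0,0],[0,0,0,0],[0,0,0,0],[0,0,0,0]]]' 1 30
python3 -m crank '[[[-0.5,0,0,0],[-1,0,0,0],[-1.5,0,0,0],[-2,0,0,0],[-2.4,0,0,0],[-2.7,0,0,0],[-2.7,0,0,0]]]'
```

```text
t: 8.6
eef_pos: [0.492, -0.1059, 0.0128]
ee_rot: [3.141, -0.001, -2.076]
force: [0.2, -0.4, 0.3]
width: 0.0881
gripper_force: 0.0
t: 9.22
eef_pos: [0.4923, -0.1058, 0.0135]
ee_rot: [-3.141, 0.0, -2.076]
force: [-2.8, 1.0, 6.6]
width: 0.0572
gripper_force: 30.0
t: 10.1
eef_pos: [0.5245, -0.0472, 0.0135]
ee_rot: [3.141, -0.001, -2.076]
force: [-3.9, -2.3, 8.2]
width: 0.0577
gripper_force: 30.0
```

```bash
python3 -m crank '[[[-0.3,0,0,0],[-0.6,0,0,0],[-0.9,0,0,0],[-1.2,0,0,0],[-1.5,0,0,0],[-1.8,0,0,0],[-2.1,0,0,0],[-2.1,0,0,0]]]'
python3 - <<'E'
from h import *
o=np.array([.5976,.0864]); a=np.radians(61.1); u=np.array([np.cos(a),np.sin(a)])
s=arm.get_state(); d=np.array(s["eef_pos"][:2])-o; print('own',d@u,d@[-u[1],u[0]])
E
```

```text
t: 11.1
eef_pos: [0.55, -0.0012, 0.0135]
ee_rot: [3.141, -0.001, -2.076]
force: [-2.6, -1.9, 8.1]
width: 0.0579
gripper_force: 30.0
own -0.09972915522295851 -0.0006871726625881861
```

```bash
python3 -m crank '[[[0,0,0,0],[0,0,0,0],[0,0,0,0],[0,0,0,0]]]' 0
python3 -m crank '[[[0,0,-1.5,0],[0,0,-3,0],[0,0,-4,0],[0.7,0,-4,-2],[1.4,0,-4,-4],[2.2,0,-4,-6],[2.2,0,-4,-8],[2.2,0,-4,-10],[2.2,0,-4,-12],[2.2,0,-4,-14],[2.2,0,-4,-16],[2.2,0,-4,-18]]]'
python3 -m crank '[[[0,0,0,0],[0,0,0,0],[0,0,0,0],[0,0,0,0]]]' 1 20
python3 - <<'E'
from h import *
a=np.radians(61.1); u=np.array([np.cos(a),np.sin(a)]); n=np.array([-u[1],u[0]]);o=np.array([.5976,.0864])
print(rel([*(o-.150*u),.012],-28.9))
s=arm.get_state(); im,d=arm.grab_frame("wrist"); save('e_wrist',im)
for r in arm.trace("whetstone","wrist")[:2]:
    P=pts("wrist",d,r["mask"],s); q=P[P[:,2]>.015,:2]-o; print(r["score"],'own x',np.percentile(q@u,[1,99]).round(4),'own y',np.percentile(q@n,[1,99]).round(4))
E
```

```text
t: 11.6
eef_pos: [0.5501, -0.0008, 0.0129]
ee_rot: [3.141, -0.0, -2.076]
force: [0.2, -0.1, -0.3]
width: 0.0866
gripper_force: 0.0
t: 13.1
eef_pos: [0.5235, -0.049, 0.113]
ee_rot: [3.142, 0.0, -0.5]
force: [-0.1, -0.1, -0.5]
width: 0.0878
gripper_force: 0.0
t: 13.6
eef_pos: [0.5235, -0.049, 0.1131]
ee_rot: [3.142, 0.0, -0.506]
force: [-1.0, 0.0, 0.2]
width: 0.0538
gripper_force: 0.0
(array([-0.02, -0.17,  4.04]), np.float64(-0.02))
0.88 own x [-0.3752 -0.3525] own y [0.0216 0.0618]
0.83 own x [-0.1115  0.0382] own y [-0.0292  0.0273]
```

View pics/e_wrist.png

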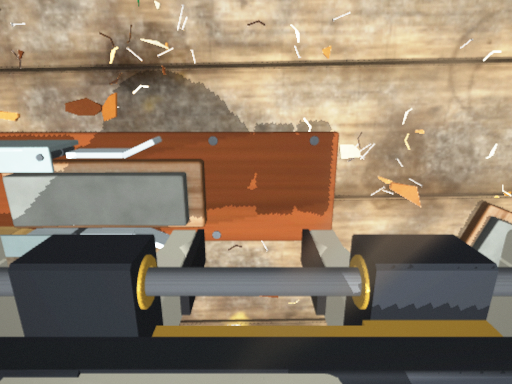

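The wrist view shows the stone's rear end at px (203,200), between the guides at own x -112. The fingers are above the bare board behind it, not yet fully shut. I'll shut them, descend and push.

```bash
python3 -m crank '[[[0,0,0,0],[0,0,0,0],[0,0,0,0],[0,0,0,0],[0,0,0,0],[0,0,1.5,0],[0,0,2.8,0],[0,0,3.6,0],[0,0,3.9,0],[0,0,4,0],[0,0,4,0]]]'
python3 -m crank '[[[0,-0.4,0,0],[0,-0.8,0,0],[0,-1.1,0,0],[0,-1.4,0,0],[0,-1.7,0,0],[0,-2,0,0],[0,-2,0,0]]]'
```

```text
t: 15.08
eef_pos: [0.524, -0.0489, 0.0137]
ee_rot: [-3.141, -0.001, -0.505]
force: [1.0, 0.5, 1.2]
width: 0.0008
gripper_force: 0.0
t: 15.95
eef_pos: [0.5485, -0.0044, 0.013]
ee_rot: [-3.141, -0.001, -0.505]
force: [0.5, 0.1, -1.0]
width: 0.0004
gripper_force: 0.0
```

```bash
python3 -m crank '[[[0,-0.3,0,0],[0,-0.6,0,0],[0,-0.9,0,0],[0,-1.2,0,0],[0,-1.5,0,0],[0,-1.8,0,0],[0,-2.1,0,0],[0,-2.4,0,0]]]'
python3 -m crank '[[[0,-0.3,0,0],[0,-0.6,0,0],[0,-0.9,0,0],[0,-1.2,0,0],[0,-1.5,0,0],[0,-1.8,0,0],[0,-2.1,0,0],[0,-2.3,0,0],[0,-2.3,0,0]]]'
python3 - <<'E'
from h import *
a=np.radians(61.1); u=np.array([np.cos(a),np.sin(a)]); n=np.array([-u[1],u[0]]);o=np.array([.5976,.0864])
s=arm.get_state(); d=s["eef_pos"][:2]-o; print(d@u,d@n)
im,d=arm.grab_frame("wrist"); save('f_wrist',im)
E
```

```text
t: 16.95
eef_pos: [0.577, 0.0478, 0.013]
ee_rot: [3.142, 0.0, -0.505]
force: [-1.1, -1.5, 0.1]
width: 0.0006
gripper_force: 1.0
t: 18.08
eef_pos: [0.6053, 0.0983, 0.0133]
ee_rot: [-3.141, -0.001, -0.505]
force: [0.8, -0.4, -0.5]
width: 0.0004
gripper_force: 0.0
0.014118683525326779 -0.001039146658190354
```

View pics/f_wrist.png

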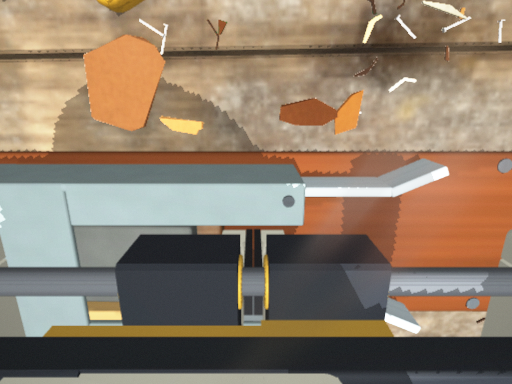

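The wrist view shows the shut fingers in the slot at px (253,270), past the sleeve's front edge at column 303, with the stone ahead under the roof. I'll push the last part slowly, watching the force.

```bash
python3 -m crank '[[[0,-0.1,0,0],[0,-0.2,0,0],[0,-0.3,0,0],[0,-0.4,0,0],[0,-0.4,0,0]]]'
python3 -m crank '[[[0,-0.06,0,0],[0,-0.12,0,0],[0,-0.12,0,0]]]'
```

```text
t: 18.75
eef_pos: [0.6096, 0.1066, 0.013]
ee_rot: [-3.141, -0.0, -0.505]
force: [-0.3, -1.0, 1.5]
width: 0.0003
gripper_force: 1.2
t: 19.12
eef_pos: [0.6109, 0.109, 0.013]
ee_rot: [3.141, 0.0, -0.505]
force: [-1.8, -3.0, 1.2]
width: 0.0004
gripper_force: 1.6
```

```bash
python3 -m crank '[[[0,-0.06,0,0],[0,-0.12,0,0],[0,-0.12,0,0]]]'
python3 -m crank '[[[0,-0.06,0,0],[0,-0.12,0,0],[0,-0.12,0,0]]]'
```

```text
t: 19.5
eef_pos: [0.6127, 0.112, 0.013]
ee_rot: [-3.141, -0.0, -0.505]
force: [-1.6, -1.6, -0.8]
width: 0.0003
gripper_force: 0.9
t: 19.88
eef_pos: [0.6129, 0.1128, 0.013]
ee_rot: [3.139, 0.001, -0.506]
force: [-2.6, -7.0, 3.7]
width: 0.0003
gripper_force: 4.4
```

```bash
python3 -m crank '[[[0,-0.05,0,0],[0,-0.1,0,0],[0,-0.1,0,0]]]'
```

```text
t: 20.25
eef_pos: [0.6129, 0.1129, 0.013]
ee_rot: [3.135, 0.002, -0.506]
force: [-4.3, -15.9, 6.9]
width: 0.0004
gripper_force: 8.2
```

```bash
python3 -m crank '[[[0,-0.05,0,0],[0,-0.1,0,0],[0,-0.1,0,0]]]'
```

```text
t: 20.62
eef_pos: [0.6129, 0.1131, 0.013]
ee_rot: [3.132, 0.003, -0.507]
force: [-5.3, -22.6, 12.2]
width: 0.0003
gripper_force: 11.9
```

Hard stop: the tool stays put while the force climbs to 23 N, so the stone is home. I'll ease off and lift straight out of the slot.

```bash
python3 -m crank '[[[0,0.15,0,0],[0,0.28,0,0],[0,0.28,0,0],[0,0.28,-0.5,0],[0,0.28,-1.2,0],[0,0.28,-2.2,0],[0,0.28,-3.6,0],[0,0.28,-5,0],[0,0.28,-5,0]]]'
python3 -m crank '[[[0,1.5,0,0],[0,3,0,0],[0,4.5,0,0],[0,6,0,0],[0,6,0,0],[0,6,0,0]]]'
python3 - <<'E'
from h import *
a=np.radians(61.1); u=np.array([np.cos(a),np.sin(a)]); n=np.array([-u[1],u[0]]);o=np.array([.5976,.0864])
s=arm.get_state(); im,d=arm.grab_frame("wrist")
im2,d2=arm.grab_frame("top"); save('g_top',cv2.resize(im2[120:240,150:330],None,fx=4,fy=4)); save('g_wrist',im)
for c in("wrist","top"):
    for t in("whetstone","flap_left"):
        for r in arm.trace(t,c)[:2]: 
            P=pts(c,d if c=="wrist" else d2,r["mask"],s); q=P[:,:2]-o; print(c,t,r["score"],r["extent"],'x',np.percentile(q@u,[2,98]).round(3),'y',np.percentile(q@n,[2,98]).round(3))
E
```

```text
t: 21.75
eef_pos: [0.6155, 0.1136, 0.1434]
ee_rot: [-3.135, -0.005, -0.504]
force: [-0.3, 0.4, 0.0]
width: 0.0001
gripper_force: 0.0
t: 22.5
eef_pos: [0.5408, -0.0186, 0.1388]
ee_rot: [-3.141, -0.001, -0.505]
force: [0.2, 0.9, -0.6]
width: 0.0008
gripper_force: 0.0
wrist whetstone 0.82 [0.1, 163.3, 85.4, 56.8] x [0.047 0.1  ] y [-0.021  0.028]
wrist whetstone 0.64 [451.9, 193.8, 59.8, 113.2] x [-0.365 -0.331] y [0.012 0.128]
wrist flap_left 0.87 [113.5, 187.5, 22.2, 43.6] x [-0.003  0.   ] y [0.001 0.034]
top whetstone 0.84 [201.7, 160.4, 24.5, 18.0] x [0.047 0.091] y [-0.023  0.022]
top whetstone 0.78 [315.9, 248.7, 36.7, 34.9] x [-0.391 -0.328] y [0.02  0.127]
top flap_left 0.52 [207.4, 251.6, 33.9, 17.6] x [-0.12 -0.03] y [0.205 0.24 ]
```

View pics/g_top.png

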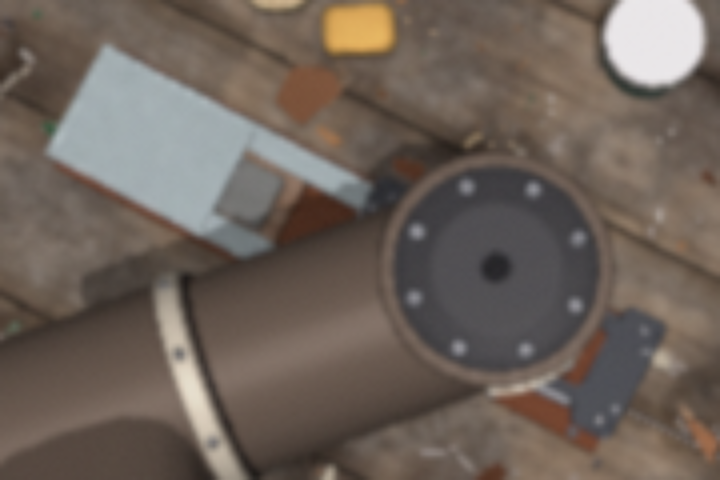

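View pics/g_wrist.png

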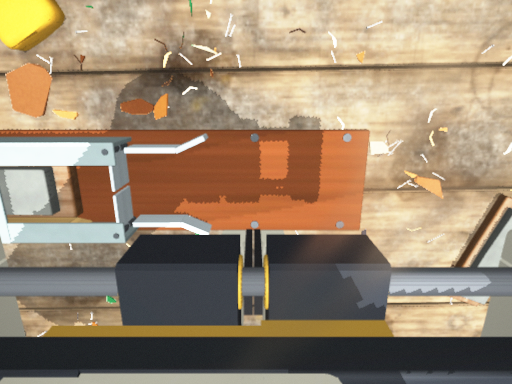

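The wrist view shows both flaps in line and shut across the gate at px (121,170–215). The stone's rear end at (78,190) measures own x 47, which is home. The top view agrees, and nothing is touching the robot.

```bash
python3 -c "
from station import arm
print(arm.job_done())"
```

```text
the job is handed in; nothing more can be done
None
```

The whetstone was laid on the front board and let go, then gripped at its rear end and pushed home (rear end measured at own x 47) with both flaps shut behind it; the job was handed in at about 22.5 s, with the jar, tin and awl not touched.

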